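Balance-load the bench centrifuge

ROBOT

A 6-joint arm with a two-finger parallel gripper is mounted at the origin on a cart in front of the work surface, level with it; the furniture and walls round the work are solid. World frame = base frame: x ahead of the robot, y to its left, z up, the work surface at z = 0. Lengths are in m, angles in rad, forces in N, time in s.
With the tool pointing down it reaches from about 0.15 to 0.775 m from the base axis. Payload 6.1 kg.
Tool frame: the origin (TCP) lies between the finger pads, 19 mm behind the fingertips; this is the grasp point; z points along the fingers, y is the line along which they close (so a half turn about z gives the same grasp; the last joint's range is limited). The gripper opens to 85 mm and grips with 20 to 120 N. Pads are 22 mm wide; open, the fingers measure 114 mm over their backs; the gripper's body (76 mm by 85 mm) begins 54 mm behind the grasp point. The pads swing forward as they close: fully open they stand 13 mm farther back than shut.
Start: joints at [-1.212, 0.126, -0.04, 1.405, 0, 1.571], TCP at [0.184, -0.492, 0.25] pointing down, gripper open.
Joint ranges: [-2.72, 2.72], [-0.95, 1.95], [-1.27, 1.35], [-1.78, 2.02], [-1.46, 1.47], [-3.14, 3.14]. Speed limits (rad/s): [2.39, 2.39, 3.01, 3.14, 3.14, 3.14].

INTERFACE

Orientations are given as [roll, pitch, yaw] about the fixed x, y, z axes, in that order (R = Rz(yaw) Ry(pitch) Rx(roll)).
In Python, from station import telemetry, viewer, robot gives the robot as it stands.
- The arm moves only by the tool move_tool, called after "Call:" as name(argument=value, ...) on one line, values as JSON. Schema: {"type":"object","properties":{"steps":{"type":"array","items":{"type":"number"},"minItems":5,"maxItems":40},"squeeze":{"type":"number"},"only":{"type":"string"},"quiet":{"type":"boolean"},"lines":{"type":"string"}},"required":["steps"],"additionalProperties":false}. steps is one flat list of numbers that holds 1 to 8 rows one after another, with no inner brackets; each row has 5 numbers: dx, dy, dz in m, then a turn about the tool's z in rad, then the finger opening in m; each row is the pose to reach, as a shift and turn from the pose commanded when the call began, along the tool's axes at that moment; what a row does not reach only later rows make up. A row lasts 1/10 s, in which the tool goes at most 0.05 m and 0.15 rad, less where a joint would pass 70% of its speed; a pose out of reach is approached as far as the arm can. The fingers move at their own pace and stop on an object; squeeze is the grip in N (left out, the last holds). Time passes only in rows, so rows that do not move let the fingers close. The tool returns the time, the measured TCP pose, the force, the opening and the grip force at its end. only (a regular expression) keeps the lines of the reply that match it, lines (a string "A,B") keeps lines A to B, and quiet returns only ok. Input that does not fit is refused with a message, and nothing moves.
- telemetry.get_obs(): the state, without advancing time (a new reading comes with each control period).
- viewer.grab_frame(name): name is "scene" or "top"; returns the picture (400x640x3 uint8, blue, green, red); there is no depth.
- viewer.camera_info(name): a dict with "fx", "fy", "cx", "cy" (pixels), "position" and "rotation" of the camera in the world. Camera axes: x right, y up, looking along -z (the intrinsics and any distortion apply to the point x, -y, -z); pixel columns grow to the right and rows downward; lengths in m; the calibration is good to about 2 mm. A picture is of the moment at which its call begins. camera_info takes no time and is no camera call.
- robot.sign_off(): hands the job in; it is judged then, once.
The state is a dict: "time_s": time; "joint_pos": joint angles; "joint_velocities": joint speeds; "joint_efforts": joint torques, N m; "tool_pos": TCP position; "tool_rot": TCP orientation; "ft_force": force on the tool from outside, world axes, zero at the start; "torque": the same for the moment, N m; "opening": finger opening in m; "gripper_force": force on a finger pad.
Only numpy, scipy, OpenCV 4.12 (cv2) and the standard library are available. Lean on these libraries where they do the work, as an engineer would, in place of code of your own. Each camera call takes 0.05 s, during which the arm holds its last target. There are 200 camera calls.

TASK

Load the bench centrifuge so that the rotor is balanced: stand the two black-capped vials in cups directly opposite each other, and the white-capped and the green-capped vial opposite each other in the other two cups, every one upright and right down on the floor of its cup. Then put the blue lid squarely on the machine so that it sits down on the shoulder all round. Do not knock any vial over, and leave the timer and the small beaker where they are.

Things in the scene. Friction and masses are not known exactly. Their poses are not given: they have to be found in the camera images.
- rotor: aluminium rotor in the centrifuge; origin on its upright axis, level with the cup floors (58 mm above the bench), z up. Four round cups 40 mm from the axis at +x, +y, -x, -y of this frame: +x faces -x across the axis (80 mm apart), +y faces -y; neighbours 57 mm apart. Cups 30 mm wide inside, 23 mm deep, mouths flared to 36 mm. Turns with light friction. Open fingers to 40 mm at most here
- centrifuge: white round bench centrifuge, 168 mm across, console on the robot's side, fixed; origin under the rotor's axis on the bench, z up. Upstand ring 128 mm inside, 136 mm outside, bevelled top 75 mm above the bench; outside it, at 62 mm, the flat shoulder that carries the lid, out to 168 mm. A tall brown dispenser bottle stands left of it, about x 0.56, y 0.18
- vial_black_red: upright glass screw vial, black ribbed screw cap, white label with a red stripe; 22 mm across, 62 mm tall, 30 g, origin under the middle of its foot, z up. Grip from above with the TCP 46 to 52 mm above the foot; it may turn about its axis as the fingers close, and they stop at about 18 mm
- vial_black_green: upright glass screw vial, black ribbed screw cap, white label with a green stripe; 22 mm across, 62 mm tall, 30 g, origin under the middle of its foot, z up. Grip from above with the TCP 46 to 52 mm above the foot; it may turn about its axis as the fingers close, and they stop at about 18 mm
- vial_white: upright glass screw vial, white ribbed screw cap, white label with a blue stripe; 22 mm across, 64 mm tall, 24 g, origin under the middle of its foot, z up. Grip from above with the TCP 46 to 52 mm above the foot; it may turn about its axis as the fingers close, and they stop at about 18 mm
- vial_green: upright glass screw vial, green ribbed screw cap, white label with a red stripe; 22 mm across, 64 mm tall, 24 g, origin under the middle of its foot, z up. Grip from above with the TCP 46 to 52 mm above the foot; it may turn about its axis as the fingers close, and they stop at about 18 mm
- lid: blue dome lid of the centrifuge, black knob on top, skirt down on the bench; round, 152 mm across, 70 mm tall without knob, about 220 g. Origin at the centre of the skirt's lower edge, z up. Knob 29 mm across, 84 to 104 mm above the origin: grip with the TCP at 94 mm. Skirt 144 mm inside: goes over the 136 mm upstand and rests on the shoulder, clear above the standing vials
- timer: white digital bench timer lying flat, 58 x 62 x 18 mm, a bystander; origin under its centre
- small_beaker: small glass beaker standing upright, 32 x 38 mm, 36 mm tall, a bystander; origin under its centre
Things that resemble listed ones, but are neither listed nor needed, are in the scene too. What is shaped like the vial_black_green but orange or purple is not meant.

How it is judged:
By the outcome, as a careful person would: the job done as asked, in the order asked, and still so for the second after the job is handed in, with the robot touching nothing.
It also fails if it takes over 104 s, if anything falls off the work surface, if the arm or the gripper's body presses on something with over 40 N, if the wrist force passes 120 N, or if a joint passes its speed limit or range.

## Working session

There is one attempt and no reset: what is moved stays moved. The work goes in short steps, Python scripts to look and compute and a tool call to move; the robot and the scene stay as the last step left them, time stands still between calls to the robot, and variables do not carry over. Pictures are saved under pics/ and viewed, at most 14 in all, crops included, and the job is handed in when it is done.

```bash
mkdir -p pics; ls; python3 - <<'E'
from station import telemetry, viewer, robot
import cv2
for n in("scene","top"):
    i=viewer.camera_info(n);print(n,i)
    cv2.imwrite(f"pics/{n}0.png",viewer.grab_frame(n))
o=telemetry.get_obs();print(o)
E
```

```text
pics
scene {'fx': 513.2250978505717, 'fy': 513.2250978505717, 'cx': 323.4435373782855, 'cy': 191.06145992852345, 'position': array([-0.2292796 ,  0.39795779,  0.73082353]), 'rotation': array([ 0.92606819, -0.01439149, -2.08239776])}
top {'fx': 492.7902269081922, 'fy': 492.7902269081922, 'cx': 312.46780208866136, 'cy': 205.57413590168946, 'position': array([ 0.36980522, -0.0464667 ,  1.43766131]), 'rotation': array([ 0.12345379, -0.00608311, -1.59611375])}
{'time_s': 0.1, 'joint_pos': array([-1.21199536e+00,  1.26328302e-01, -4.05128723e-02,  1.40542496e+00,
       -2.41000783e-05,  1.57082009e+00]), 'joint_velocities': array([ 0.0006127 , -0.00071085,  0.00268065, -0.00173002, -0.00032325,
       -0.00108792]), 'joint_efforts': array([ 7.24532802e-04, -4.36909139e+01,  3.53601480e+01,  1.37346171e-02,
        9.23757455e-06, -1.03454687e-05]), 'tool_pos': array([ 0.184224  , -0.49123773,  0.24929913]), 'tool_rot': array([-3.14012284e+00,  2.41349867e-05,  3.58777230e-01]), 'ft_force': array([-0.18584053,  0.49670012,  0.15064013]), 'torque': array([-0.04758823, -0.03952894, -0.0450448 ]), 'gripper_force': 0.0, 'opening': 0.08550292017408229}
```

View pics/scene0.png

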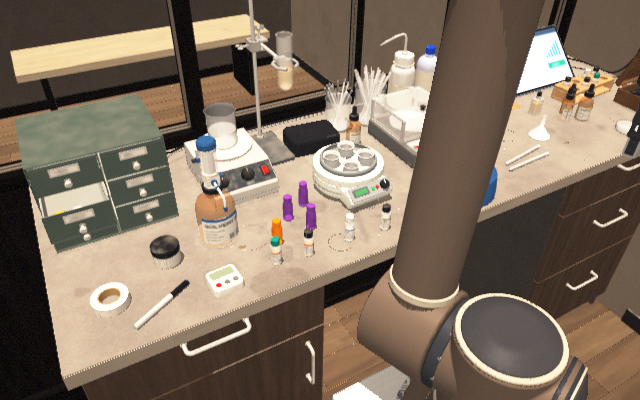

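View pics/top0.png

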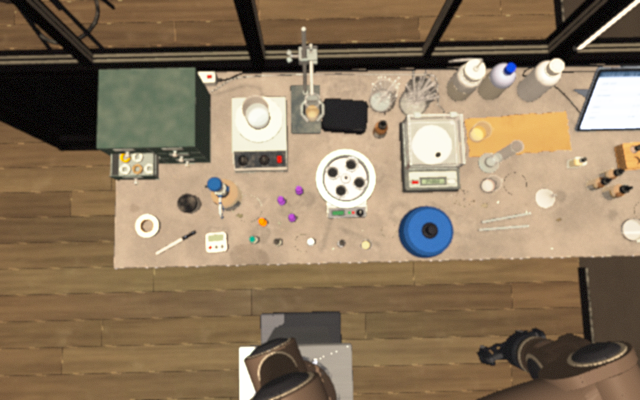

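The top view shows the vial row at y≈241 px (x 253 to 366), the rotor at (346,179) and the lid at (427,231). The scene view shows the vials at (276..386, 215..255). I'll enlarge both views.

```bash
python3 - <<'E'
import cv2
t=cv2.imread("pics/top0.png")[140:260,230:390]; s=cv2.imread("pics/scene0.png")[130:270,240:410]
cv2.imwrite("pics/t1.png",cv2.resize(t,None,fx=5,fy=5,interpolation=cv2.INTER_CUBIC)[:600])
cv2.imwrite("pics/s1.png",cv2.resize(s,None,fx=4.2,fy=4.2,interpolation=cv2.INTER_CUBIC))
E
```

```text
(no output)
```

View pics/t1.png

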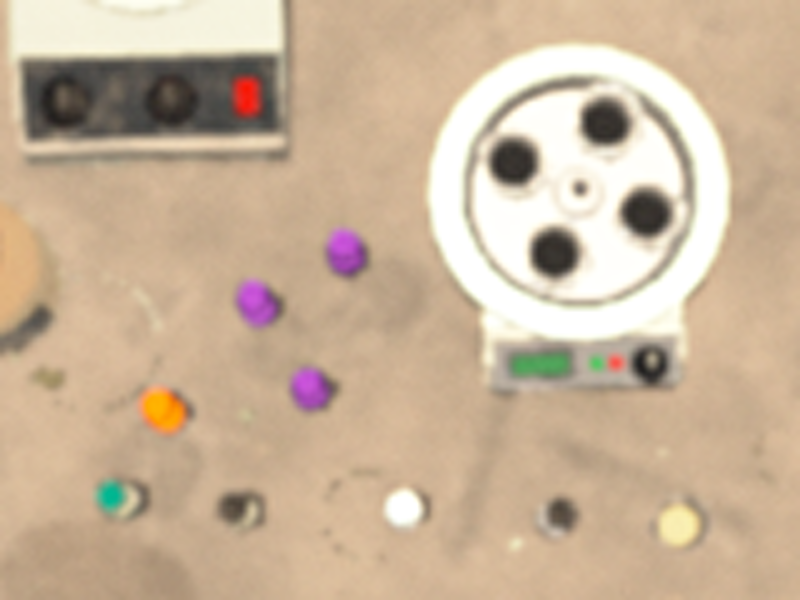

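View pics/s1.png

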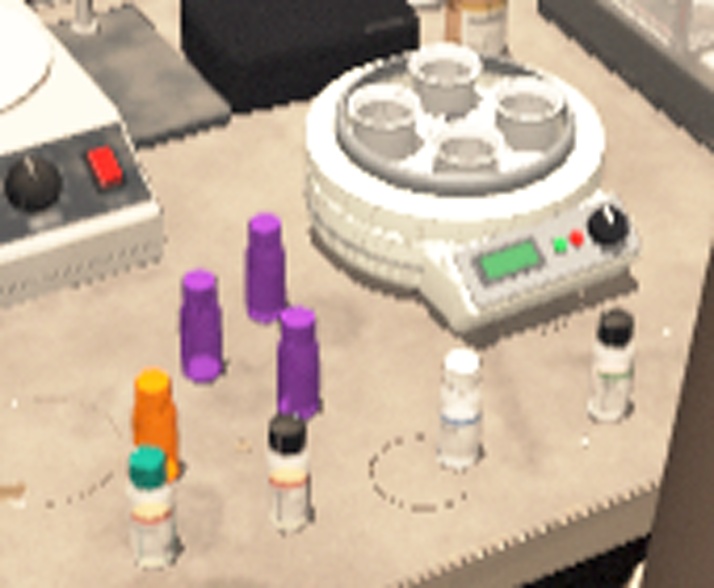

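```bash
cat > h.py <<'E'
import cv2,numpy as np
from scipy.spatial.transform import Rotation as R
from station import telemetry, viewer, robot
def cast(n,u,v,z):
    i=viewer.camera_info(n); d=R.from_euler('xyz',i['rotation']).apply([(u-i['cx'])/i['fx'],-(v-i['cy'])/i['fy'],-1])
    p=np.array(i['position']); return p+d*(z-p[2])/d[2]
def blobs(m,amin=6):
    n,l,s,c=cv2.connectedComponentsWithStats(m.astype(np.uint8)); return [(c[k].round(2),s[k][4]) for k in range(1,n) if s[k][4]>=amin]
def totool(dp,o=None):
    o=o or telemetry.get_obs(); return R.from_euler('xyz',o['tool_rot']).inv().apply(dp)
E
python3 - <<'E'
from h import *
f=cv2.imread("pics/top0.png"); hsv=cv2.cvtColor(f,cv2.COLOR_BGR2HSV).astype(int); H,S,V=hsv[...,0],hsv[...,1],hsv[...,2]
def show(t,m,box,z,a=6):
    x0,y0,x1,y1=box; 
    for c,n in blobs(m[y0:y1,x0:x1],a): u,v=c+[x0,y0]; print(t,u,v,n,cast("top",u,v,z).round(4))
show("green",(H>75)&(H<95)&(S>120),(240,230,265,250),.06)
show("black",(V<120),(265,233,300,250),.056)
show("black",(V<120),(335,233,350,252),.056)
show("white",(S<60)&(V>210),(295,233,325,250),.058)
show("cup",(V<110),(322,155,372,203),.058,20)
show("orange",(H<14)&(S>200)&(V>180),(255,215,272,230),.06)
show("purple",(H>135)&(H<155)&(S>100),(265,180,310,225),.06)
show("beaker",(H>18)&(H<32)&(S>70)&(V>200),(355,232,378,252),.036)
show("knob",(V<70),(405,210,450,252),.1,20)
show("lid",(H>95)&(H<120)&(S>130),(390,200,460,262),.03,50)
c=np.array([u for u,n in blobs((V<110)[155:203,322:372],20)]);print("n",len(c))
# body circle
m=((S<60)&(V>215))[145:212,312:382].astype(np.uint8)
k,_=cv2.findContours(m,0,2)
k=max(k,key=cv2.contourArea);(u,v),r=cv2.minEnclosingCircle(k[k[:,0,1]<50]);print("body",u+312,v+145,r,cast("top",u+312,v+145,.062).round(4))
f=cv2.imread("pics/scene0.png"); hsv=cv2.cvtColor(f,cv2.COLOR_BGR2HSV).astype(int); H,S,V=hsv[...,0],hsv[...,1],hsv[...,2]
def show2(t,m,box,z):
    x0,y0,x1,y1=box
    for c,n in blobs(m[y0:y1,x0:x1],6): u,v=c+[x0,y0]; print("S",t,u,v,n,cast("scene",u,v,z).round(4))
show2("green",(H>75)&(H<95)&(S>120),(265,232,288,250),.058)
show2("blackR",(V<90),(300,226,318,240),.055)
show2("blackG",(V<90),(378,200,394,214),.055)
show2("white",(S<40)&(V>225),(342,210,358,221),.058)
E
```

```text
green 251.72 238.89 18 [0.451  0.1127 0.06  ]
black 276.55 240.8 20 [0.4441 0.0438 0.056 ]
black 341.84 242.16 19 [ 0.4358 -0.1388  0.056 ]
white 310.17 241.38 48 [ 0.44   -0.0502  0.058 ]
cup 350.44 164.04 55 [ 0.6574 -0.1705  0.058 ]
cup 332.32 171.95 59 [ 0.6357 -0.1181  0.058 ]
cup 358.71 182.34 59 [ 0.604  -0.1921  0.058 ]
cup 340.5 190.14 58 [ 0.5828 -0.1397  0.058 ]
purple 298.76 189.96 46 [ 0.5859 -0.0215  0.06  ]
purple 280.91 200.28 43 [0.5577 0.0294 0.06  ]
purple 291.55 217.24 38 [5.089e-01 4.000e-04 6.000e-02]
beaker 365.29 244.5 56 [ 0.4284 -0.2066  0.036 ]
knob 429.4 230.07 164 [ 0.4605 -0.3754  0.1   ]
lid 425.15999999999997 231.59 1867 [ 0.4612 -0.3802  0.03  ]
n 4
body 345.26271057128906 178.0 30.336650848388672 [ 0.6167 -0.1541  0.062 ]
S green 274.59 241.02 66 [0.4511 0.1129 0.058 ]
S blackR 308.02 234.48 40 [0.4401 0.0458 0.055 ]
S blackG 386.1 209.07 30 [ 0.4327 -0.1357  0.055 ]
S white 349.5 215.58 40 [ 0.4479 -0.0548  0.058 ]
```

Call:
move_tool(steps=[0.04, -0.027, 0, 0.1, 0.04, 0.08, -0.054, 0, 0.2, 0.04, 0.12, -0.081, 0, 0.3, 0.04, 0.16, -0.108, 0, 0.359, 0.04, 0.2, -0.135, 0, 0.359, 0.04, 0.24, -0.162, 0, 0.359, 0.04, 0.24, -0.162, 0, 0.359, 0.04], squeeze=40)

```text
time_s: 0.8
tool_pos: [0.3545, -0.2514, 0.2498]
tool_rot: [-3.14, -0.001, 0.008]
ft_force: [-0.5, -0.6, -0.3]
opening: 0.04
gripper_force: 0.0
```

Call:
move_tool(steps=[0.03, -0.04, 0, 0, 0.04, 0.06, -0.08, 0, 0, 0.04, 0.082, -0.116, 0.05, 0, 0.04, 0.082, -0.116, 0.1, 0, 0.04, 0.082, -0.116, 0.1, 0, 0.04, 0.082, -0.116, 0.1, 0, 0.04, 0.082, -0.116, 0.1, 0, 0.04])

```text
time_s: 1.5
tool_pos: [0.4345, -0.1406, 0.1516]
tool_rot: [3.141, -0.001, -0.001]
ft_force: [-0.2, 0.4, -0.2]
opening: 0.0401
gripper_force: 0.0
```

Call:
move_tool(steps=[0.001, -0.002, 0.04, 0, 0.04, 0.001, -0.002, 0.08, 0, 0.04, 0.001, -0.002, 0.101, 0, 0.04, 0.001, -0.002, 0.101, 0, 0.04, 0.001, -0.002, 0.101, 0, 0.015, 0.001, -0.002, 0.101, 0, 0.015, 0.001, -0.002, 0.101, 0, 0.015, 0.001, -0.002, 0.101, 0, 0.015], squeeze=40)

```text
time_s: 2.3
tool_pos: [0.4369, -0.1385, 0.0514]
tool_rot: [3.14, -0.004, -0.0]
ft_force: [-1.4, -0.6, 6.3]
opening: 0.0179
gripper_force: 45.3
```

```bash
python3 - <<'E'
from h import *
a=viewer.grab_frame("scene")[180:255,330:430]; 
cv2.imwrite("pics/g1.png",cv2.resize(a,None,fx=6,fy=6,interpolation=2))
E
```

```text
(no output)
```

View pics/g1.png

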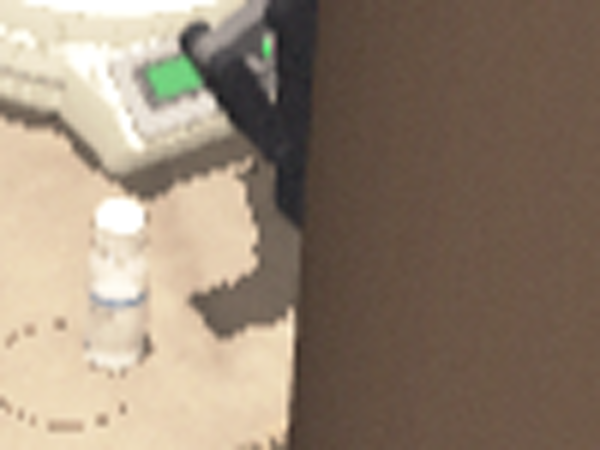

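The picture shows the arm hiding the gripped vial, with the white vial standing at about (350,240). An opening of 17.9 mm at 45 N means the vial is held.

Call:
move_tool(steps=[0, 0, -0.03, 0, 0.015, 0, 0, -0.07, 0, 0.015, 0, 0, -0.11, 0, 0.015, 0, 0, -0.14, 0, 0.015, 0.04, 0.006, -0.14, 0, 0.015, 0.08, 0.012, -0.14, 0, 0.015, 0.12, 0.018, -0.14, 0, 0.015])

```text
time_s: 3.05
tool_pos: [0.557, -0.156, 0.191]
tool_rot: [3.141, -0.003, -0.0]
ft_force: [-0.0, -0.2, 0.1]
opening: 0.0179
gripper_force: 44.4
```

Call:
move_tool(steps=[0.04, 0.006, 0, 0, 0.015, 0.08, 0.012, 0, 0, 0.015, 0.102, 0.014, 0, 0, 0.015, 0.102, 0.014, 0, 0, 0.015, 0.102, 0.014, 0, 0, 0.015])

```text
time_s: 3.55
tool_pos: [0.6571, -0.1696, 0.1891]
tool_rot: [-3.142, 0.0, 0.0]
ft_force: [0.5, 0.1, -1.1]
opening: 0.0176
gripper_force: 44.4
```

```bash
python3 - <<'E'
from h import *
a=viewer.grab_frame("scene")[100:220,290:430]; 
cv2.imwrite("pics/g2s.png",cv2.resize(a,None,fx=5,fy=5,interpolation=2))
b=viewer.grab_frame("top"); cv2.imwrite("pics/g2t.png",b)
E
```

```text
(no output)
```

View pics/g2s.png

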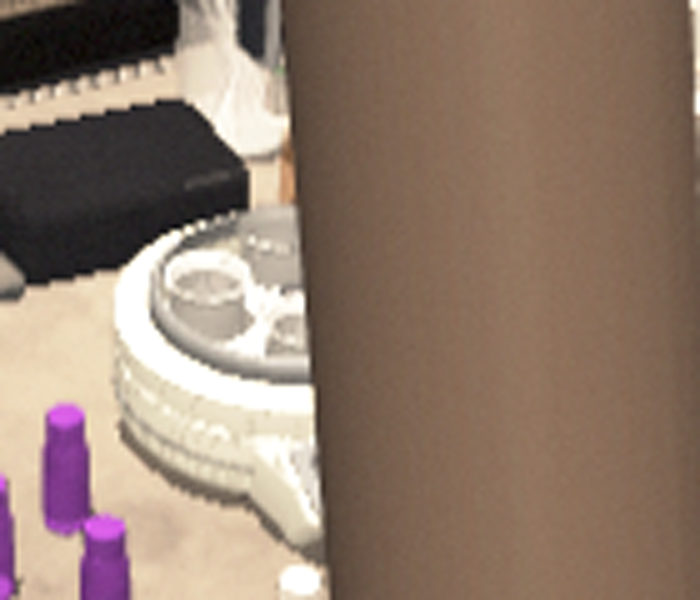

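The arm again hides the tool, and the rotor looks unmoved. I'll lower carefully and watch the force.

Call:
move_tool(steps=[0, 0, 0.03, 0, 0.015, 0, 0, 0.05, 0, 0.015, 0, 0, 0.065, 0, 0.015, 0, 0, 0.074, 0, 0.015, 0, 0, 0.074, 0, 0.015])

```text
time_s: 4.15
tool_pos: [0.6559, -0.1695, 0.1144]
tool_rot: [-3.141, 0.002, -0.0]
ft_force: [-0.0, 0.3, -0.2]
opening: 0.0174
gripper_force: 44.4
```

Call:
move_tool(steps=[0, 0, 0.004, 0, 0.015, 0, 0, 0.008, 0, 0.015, 0, 0, 0.008, 0, 0.015, 0, 0, 0.008, 0, 0.015])

```text
time_s: 4.55
tool_pos: [0.6579, -0.1699, 0.1094]
tool_rot: [3.141, -0.003, -0.0]
ft_force: [-2.2, -0.6, 7.8]
opening: 0.0174
gripper_force: 45.3
```

Call:
move_tool(steps=[0, 0, 0, 0, 0.03, 0, 0, 0, 0, 0.03, 0, 0, 0, 0, 0.03, 0, 0, -0.03, 0, 0.03, 0, 0, -0.083, 0, 0.03, 0, 0, -0.083, 0, 0.03, -0.035, -0.035, -0.083, 0, 0.04, -0.07, -0.07, -0.083, 0, 0.04])

```text
time_s: 5.35
tool_pos: [0.5871, -0.0996, 0.1889]
tool_rot: [-3.141, 0.0, -0.002]
ft_force: [0.1, 0.8, 0.2]
opening: 0.0399
gripper_force: 0.0
```

Call:
move_tool(steps=[-0.035, -0.035, 0, 0, 0.04, -0.07, -0.07, 0, 0, 0.04, -0.105, -0.105, 0, 0, 0.04, -0.13, -0.13, 0, 0, 0.04, -0.144, -0.144, 0, 0, 0.04, -0.144, -0.144, 0.05, 0, 0.04, -0.144, -0.144, 0.05, 0, 0.04, -0.144, -0.144, 0.05, 0, 0.04])

```text
time_s: 6.15
tool_pos: [0.4435, 0.0186, 0.1392]
tool_rot: [-3.122, 0.003, 0.031]
ft_force: [0.0, -0.1, 0.4]
opening: 0.0397
gripper_force: 0.0
```

```bash
python3 - <<'E'
from h import *
b=viewer.grab_frame("top");s=viewer.grab_frame("scene");cv2.imwrite("pics/s3.png",s)
cv2.imwrite("pics/g3.png",np.hstack([cv2.resize(b[140:260,235:375],None,fx=3,fy=3,interpolation=2),cv2.resize(s[130:250,290:410],None,fx=3,fy=3,interpolation=2)]))
E
```

```text
(no output)
```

View pics/g3.png

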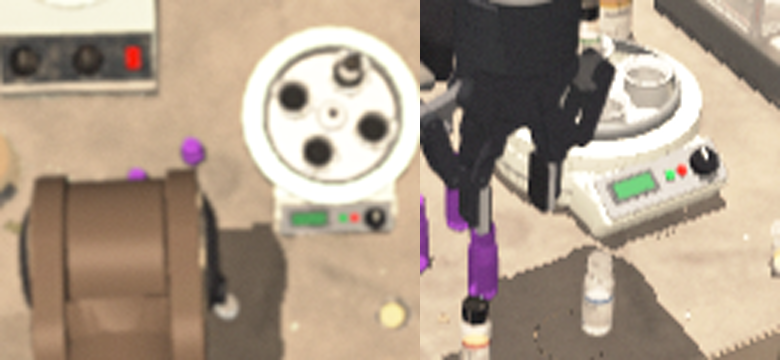

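Black_green stands in the far cup, which is at (350,70) in this picture. The TCP stopped short in y, so I'll check the joints.

```bash
python3 - <<'E'
from h import *
o=telemetry.get_obs();print(o['joint_pos'].round(3),o['joint_velocities'].round(3),o['tool_pos'].round(4),o['tool_rot'].round(3),o['ft_force'].round(1))
E
```

```text
[ 0.03  -0.    -0.415  1.156  0.02   3.141] [ 0.    -0.007  0.012 -0.004 -0.001 -0.001] [0.4451 0.0186 0.1411] [-3.122e+00 -1.000e-03  3.100e-02] [0.  0.2 0.5]
```

Call:
move_tool(steps=[0, 0, 0, 0, 0.04, 0, 0, 0, 0, 0.04, 0, 0, 0, 0, 0.04])

```text
time_s: 6.55
tool_pos: [0.4446, 0.0188, 0.1407]
tool_rot: [-3.122, -0.001, 0.031]
ft_force: [0.3, -0.5, -0.0]
opening: 0.0398
gripper_force: 0.0
```

Joint 6 is at its limit, so I'll turn to yaw = +90°. Then tool x is world y and tool y is world x.

Call:
move_tool(steps=[0, 0, 0, -0.15, 0.04, 0, 0, 0, -0.3, 0.04, 0, 0, 0, -0.45, 0.04, 0, 0, 0, -0.6, 0.04, 0, 0, 0, -0.75, 0.04, 0, 0, 0, -0.9, 0.04, 0, 0, 0, -1.05, 0.04, 0, 0, 0, -1.2, 0.04])

```text
time_s: 7.35
tool_pos: [0.4442, 0.0189, 0.1403]
tool_rot: [-3.135, -0.018, 1.237]
ft_force: [-0.3, 0.3, -0.2]
opening: 0.0398
gripper_force: 0.0
```

Call:
move_tool(steps=[0, 0, 0, -0.15, 0.04, 0, 0, 0, -0.3, 0.04, 0, 0, 0, -0.37, 0.04, 0, 0, 0, -0.37, 0.04, 0, 0, 0, -0.37, 0.04])

```text
time_s: 7.85
tool_pos: [0.4441, 0.0189, 0.1402]
tool_rot: [-3.142, -0.02, 1.599]
ft_force: [-0.5, 0.3, -0.6]
opening: 0.04
gripper_force: 0.0
```

```bash
cat >> h.py <<'E'
def go(x,y,z):
    o=telemetry.get_obs(); print("delta",totool(np.array([x,y,z])-o['tool_pos'],o).round(4),"turn",round(o['tool_rot'][2]-np.pi/2,3))
E
python3 -c "
from h import *
go(.4425,.0445,.14);go(.4425,.0445,.049)
# white foot check
print(cast('scene',349.7,239,0.0))"
```

```text
delta [ 0.0256 -0.0009  0.0007] turn 0.029
delta [ 0.0239 -0.0009  0.0917] turn 0.029
[ 0.4401864  -0.05353228  0.        ]
```

Call:
move_tool(steps=[0.0255, -0.001, 0, 0.029, 0.04, 0.0255, -0.001, 0.01, 0.029, 0.04, 0.025, -0.001, 0.05, 0.029, 0.04, 0.024, -0.001, 0.09, 0.029, 0.04, 0.024, -0.001, 0.09, 0.029, 0.04, 0.024, -0.001, 0.09, 0.029, 0.015, 0.024, -0.001, 0.09, 0.029, 0.015, 0.024, -0.001, 0.09, 0.029, 0.015])

```text
time_s: 8.65
tool_pos: [0.4437, 0.0446, 0.0524]
tool_rot: [3.139, -0.02, 1.572]
ft_force: [0.5, -0.5, -1.2]
opening: 0.0174
gripper_force: 43.7
```

Call:
move_tool(steps=[0, 0, 0, 0, 0.015, 0, 0, 0, 0, 0.015])

```text
time_s: 8.85
tool_pos: [0.4433, 0.0446, 0.0519]
tool_rot: [3.14, -0.02, 1.572]
ft_force: [-0.7, 0.4, 6.5]
opening: 0.0177
gripper_force: 44.6
```

Call:
move_tool(steps=[0.001, 0, -0.03, 0, 0.015, 0.001, 0, -0.07, 0, 0.015, 0.002, 0, -0.11, 0, 0.015, 0.003, 0, -0.14, 0, 0.015, -0.025, 0.024, -0.14, 0, 0.015, -0.055, 0.047, -0.14, 0, 0.015, -0.085, 0.07, -0.14, 0, 0.015])

```text
time_s: 9.55
tool_pos: [0.5134, -0.0439, 0.1896]
tool_rot: [3.141, -0.02, 1.573]
ft_force: [-0.6, 0.6, -1.1]
opening: 0.0175
gripper_force: 43.8
```

Call:
move_tool(steps=[-0.03, 0.023, 0, 0, 0.015, -0.06, 0.046, 0, 0, 0.015, -0.09, 0.069, 0, 0, 0.015, -0.096, 0.07, 0, 0, 0.015, -0.096, 0.07, 0, 0, 0.015, -0.096, 0.07, 0, 0, 0.015])

```text
time_s: 10.15
tool_pos: [0.5819, -0.1383, 0.1868]
tool_rot: [-3.14, -0.02, 1.572]
ft_force: [0.4, 0.8, -1.1]
opening: 0.0171
gripper_force: 43.8
```

```bash
python3 - <<'E'
from h import *
go(.5828,-.1397,.115)
f=viewer.grab_frame("top");V=f.max(2)
for c,n in blobs((V<110)[155:203,322:372],15): u,v=c+[322,155]; print(u,v,n,cast("top",u,v,.058).round(4))
s=viewer.grab_frame("scene")
cv2.imwrite("pics/g4.png",np.hstack([cv2.resize(f[140:220,300:400],None,fx=4,fy=4,interpolation=2),cv2.resize(s[110:190,300:400],None,fx=4,fy=4,interpolation=2)]))
E
```

```text
delta [-0.0028  0.001   0.0717] turn 0.002
326.64 190.88 67 [ 0.5817 -0.1004  0.058 ]
```

View pics/g4.png

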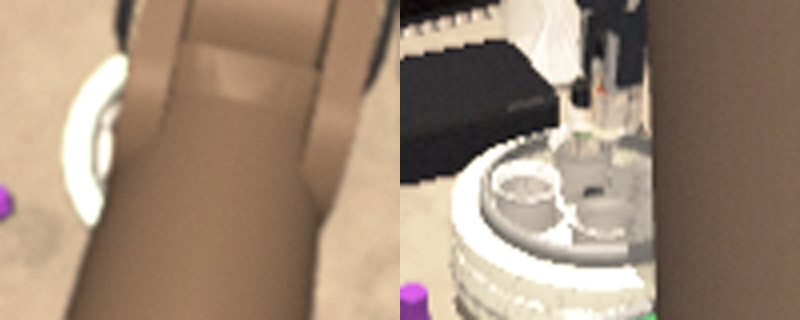

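The vial is visible at about scene pixel (354,140), above the near cup at (349,163). Lowering it now.

Call:
move_tool(steps=[-0.002, 0.001, 0.03, 0, 0.015, -0.002, 0.001, 0.05, 0, 0.015, -0.003, 0.001, 0.065, 0, 0.015, -0.003, 0.001, 0.072, 0, 0.015, -0.003, 0.001, 0.072, 0, 0.015])

```text
time_s: 10.75
tool_pos: [0.5828, -0.1396, 0.1143]
tool_rot: [-3.139, -0.02, 1.573]
ft_force: [-0.1, -0.5, 0.3]
opening: 0.0177
gripper_force: 43.8
```

Call:
move_tool(steps=[0, 0, 0.004, 0, 0.015, 0, 0, 0.007, 0, 0.015, 0, 0, 0.007, 0, 0.015, 0, 0, 0.007, 0, 0.015])

```text
time_s: 11.15
tool_pos: [0.5835, -0.1398, 0.1099]
tool_rot: [3.141, -0.02, 1.573]
ft_force: [-5.8, 3.6, 9.7]
opening: 0.0178
gripper_force: 45.1
```

Call:
move_tool(steps=[0, 0, 0, 0, 0.03, 0, 0, 0, 0, 0.03, 0, 0, 0, 0, 0.03, 0.001, 0, -0.04, 0, 0.03, 0.002, 0, -0.08, 0, 0.03, 0.022, -0.04, -0.08, 0, 0.04, 0.047, -0.08, -0.08, 0, 0.04, 0.07, -0.12, -0.08, 0, 0.04])

```text
time_s: 11.95
tool_pos: [0.4626, -0.0717, 0.1892]
tool_rot: [-3.141, -0.02, 1.572]
ft_force: [0.0, 0.8, 0.6]
opening: 0.0402
gripper_force: 0.0
```

Call:
move_tool(steps=[0.019, -0.024, 0, 0, 0.04, 0.019, -0.024, 0.04, 0, 0.04, 0.019, -0.024, 0.04, 0, 0.04, 0.019, -0.024, 0.04, 0, 0.04])

```text
time_s: 12.35
tool_pos: [0.4392, -0.0524, 0.1498]
tool_rot: [-3.14, -0.02, 1.572]
ft_force: [0.6, 0.7, 0.2]
opening: 0.0397
gripper_force: 0.0
```

```bash
python3 - <<'E'
from h import *
go(.440,-.052,.15);go(.44,-.052,.049)
f=viewer.grab_frame("top");
s=viewer.grab_frame("scene")
cv2.imwrite("pics/g5.png",np.hstack([cv2.resize(f[145:255,285:385],None,fx=4,fy=4,interpolation=2),cv2.resize(s[140:250,300:400],None,fx=4,fy=4,interpolation=2)]))
E
```

```text
delta [ 0.0004  0.0008 -0.0002] turn 0.001
delta [-0.0015  0.001   0.1008] turn 0.001
```

View pics/g5.png

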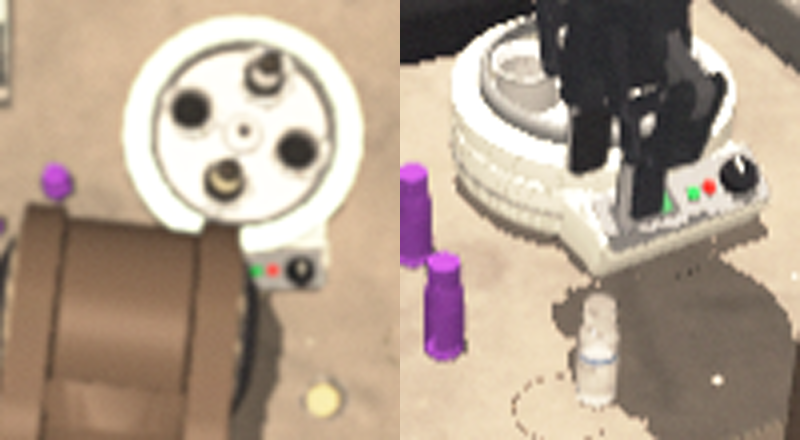

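Both blacks stand in opposite cups, at (265,80) and (225,178). The free cups at (190,108) and (297,150) haven't moved. White is still at scene pixel (350,215).

Call:
move_tool(steps=[0, 0.001, 0.04, 0, 0.04, -0.001, 0.001, 0.08, 0, 0.04, -0.0015, 0.001, 0.1, 0, 0.04, -0.0015, 0.001, 0.1, 0, 0.04, -0.0015, 0.001, 0.1, 0, 0.015, -0.0015, 0.001, 0.1, 0, 0.015, -0.0015, 0.001, 0.1, 0, 0.015, -0.0015, 0.001, 0.1, 0, 0.015])

```text
time_s: 13.25
tool_pos: [0.4418, -0.0522, 0.0512]
tool_rot: [3.139, -0.019, 1.572]
ft_force: [0.8, -1.2, 6.6]
opening: 0.0214
gripper_force: 39.5
```

Call:
move_tool(steps=[0, 0, 0, 0, 0.015, 0.001, 0, -0.03, 0, 0.015, 0.001, 0, -0.07, 0, 0.015, 0.002, 0, -0.11, 0, 0.015, 0.003, 0, -0.15, 0, 0.015, 0.003, 0, -0.15, 0, 0.015])

```text
time_s: 13.85
tool_pos: [0.443, -0.0521, 0.2055]
tool_rot: [3.133, -0.018, 1.573]
ft_force: [0.4, 0.7, 0.2]
opening: 0.021
gripper_force: 39.3
```

```bash
python3 -c "
from h import *
go(.604,-.1921,.2);go(.604,-.1921,.115)"
```

```text
delta [-0.1403  0.1607  0.0043] turn 0.002
delta [-0.1419  0.16    0.0893] turn 0.002
```

The opening is 21 mm rather than 18, so I'll look at the grip.

Call:
move_tool(steps=[0, 0, 0, 0, 0.015, 0, 0, 0, 0, 0.015])

```text
time_s: 14.05
tool_pos: [0.4398, -0.0517, 0.1986]
tool_rot: [-3.139, -0.02, 1.572]
ft_force: [0.3, 0.3, 0.1]
opening: 0.0209
gripper_force: 39.2
```

```bash
python3 - <<'E'
from h import *
o=telemetry.get_obs()
s=viewer.grab_frame("scene"); f=viewer.grab_frame("top")
cv2.imwrite("pics/g6.png",cv2.resize(s[110:250,300:420],None,fx=4.2,fy=4.2,interpolation=2))
E
```

```text
(no output)
```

View pics/g6.png

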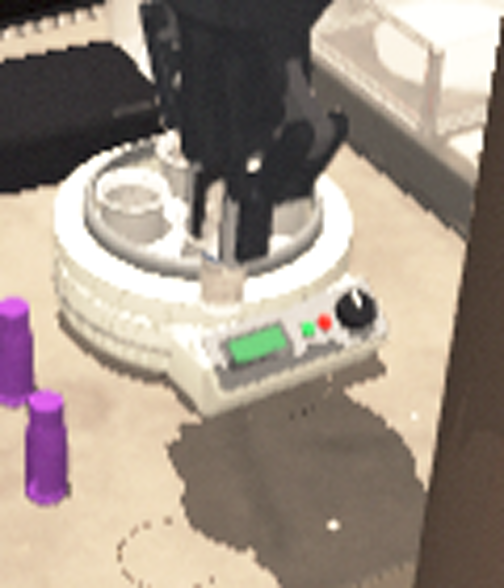

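White is held upright, with its foot at scene pixel (353,180). Checking the in-hand offset.

```bash
python3 -c "
from h import *
print(cast('scene',352.9,180,.148), cast('scene',353,172,.173))
go(.604,-.1921,.1985);go(.604,-.1921,.115)"
```

```text
[ 0.44668066 -0.05701337  0.148     ] [ 0.43979894 -0.05150813  0.173     ]
delta [-0.1406  0.1641 -0.0037] turn 0.001
delta [-0.1422  0.1644  0.0798] turn 0.001
```

Call:
move_tool(steps=[-0.03, 0.035, 0, 0, 0.015, -0.06, 0.07, 0, 0, 0.015, -0.09, 0.105, 0, 0, 0.015, -0.12, 0.14, 0, 0, 0.015, -0.141, 0.164, 0, 0, 0.015, -0.141, 0.164, 0, 0, 0.015, -0.141, 0.164, 0, 0, 0.015])

```text
time_s: 14.85
tool_pos: [0.6041, -0.1926, 0.1946]
tool_rot: [-3.137, -0.021, 1.571]
ft_force: [-0.3, 0.2, 0.1]
opening: 0.0213
gripper_force: 39.3
```

```bash
python3 -c "
from h import *
go(.604,-.1921,.115)"
```

```text
delta [-0.0011  0.0003  0.0796] turn 0.001
```

Call:
move_tool(steps=[0, 0, 0.03, 0, 0.015, 0, 0, 0.06, 0, 0.015, -0.001, 0, 0.075, 0, 0.015, -0.001, 0, 0.08, 0, 0.015, -0.001, 0, 0.08, 0, 0.015])

```text
time_s: 15.35
tool_pos: [0.6035, -0.191, 0.1165]
tool_rot: [-3.139, -0.02, 1.573]
ft_force: [0.7, 0.2, -0.8]
opening: 0.0213
gripper_force: 39.3
```

Call:
move_tool(steps=[0, 0, 0.003, 0, 0.015, 0, 0, 0.005, 0, 0.015, 0, 0, 0.005, 0, 0.015, 0, 0, 0.005, 0, 0.015])

```text
time_s: 15.75
tool_pos: [0.6047, -0.192, 0.1122]
tool_rot: [-3.141, -0.019, 1.572]
ft_force: [-0.5, -0.5, 0.9]
opening: 0.0211
gripper_force: 39.3
```

Call:
move_tool(steps=[0, 0, 0.002, 0, 0.015, 0, 0, 0.004, 0, 0.015, 0, 0, 0.004, 0, 0.015, 0, 0, 0.004, 0, 0.015])

```text
time_s: 16.15
tool_pos: [0.6054, -0.1922, 0.1092]
tool_rot: [3.14, -0.019, 1.572]
ft_force: [-1.7, -0.5, 6.7]
opening: 0.0211
gripper_force: 39.2
```

Call:
move_tool(steps=[0, 0, 0, 0, 0.034, 0, 0, 0, 0, 0.034, 0, 0, 0, 0, 0.034, 0.001, 0, -0.04, 0, 0.034, 0.002, 0, -0.08, 0, 0.034, 0.042, -0.022, -0.08, 0, 0.04, 0.082, -0.044, -0.08, 0, 0.04, 0.122, -0.066, -0.08, 0, 0.04])

```text
time_s: 16.95
tool_pos: [0.5379, -0.0705, 0.1901]
tool_rot: [-3.141, -0.02, 1.571]
ft_force: [0.9, -0.1, -0.2]
opening: 0.0403
gripper_force: 0.0
```

Call:
move_tool(steps=[0.04, -0.02, 0, 0, 0.04, 0.08, -0.04, 0, 0, 0.04, 0.12, -0.06, 0, 0, 0.04, 0.16, -0.08, 0, 0, 0.04, 0.183, -0.087, 0, 0, 0.04, 0.183, -0.087, 0, 0, 0.04, 0.183, -0.087, 0, 0, 0.04])

```text
time_s: 17.65
tool_pos: [0.4512, 0.1116, 0.1938]
tool_rot: [-3.141, -0.019, 1.574]
ft_force: [0.4, -0.2, -0.8]
opening: 0.0402
gripper_force: 0.0
```

```bash
python3 - <<'E'
from h import *
go(.451,.1128,.15);go(.451,.1128,.049)
f=viewer.grab_frame("top");s=viewer.grab_frame("scene")
cv2.imwrite("pics/g7.png",np.hstack([cv2.resize(f[145:255,285:385],None,fx=4,fy=4,interpolation=2),cv2.resize(s[130:240,300:400],None,fx=4,fy=4,interpolation=2)]))
hsv=cv2.cvtColor(s,cv2.COLOR_BGR2HSV).astype(int); H,S=hsv[...,0],hsv[...,1]
for c,n in blobs(((H>75)&(H<95)&(S>120))[232:250,265:288]): print(c+[265,232],n)
E
```

```text
delta [ 0.0003 -0.0002  0.0438] turn 0.003
delta [-1.600e-03 -1.000e-04  1.448e-01] turn 0.003
[274.59 241.02] 66
```

View pics/g7.png

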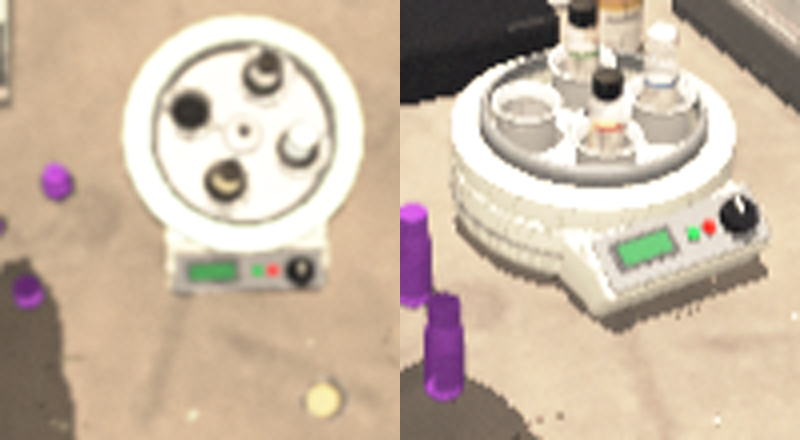

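Three vials stand upright in their cups: blacks opposite each other, white at right. The left cup at (190,108) is free, so green is next.

Call:
move_tool(steps=[0, 0, 0.04, 0, 0.04, -0.001, 0, 0.08, 0, 0.04, -0.001, 0, 0.12, 0, 0.04, -0.0015, 0, 0.144, 0, 0.04, -0.0015, 0, 0.144, 0, 0.04, -0.0015, 0, 0.144, 0, 0.015, -0.0015, 0, 0.144, 0, 0.015, -0.0015, 0, 0.144, 0, 0.015])

```text
time_s: 18.55
tool_pos: [0.4525, 0.1127, 0.0515]
tool_rot: [3.14, -0.02, 1.572]
ft_force: [0.4, -0.4, 0.4]
opening: 0.0176
gripper_force: 43.0
```

Call:
move_tool(steps=[0, 0, 0, 0, 0.015, 0, 0, 0, 0, 0.015])

```text
time_s: 18.75
tool_pos: [0.4522, 0.1128, 0.0512]
tool_rot: [3.14, -0.02, 1.572]
ft_force: [0.7, -0.1, 5.7]
opening: 0.0178
gripper_force: 43.9
```

Call:
move_tool(steps=[0.001, 0, -0.03, 0, 0.015, 0.001, 0, -0.07, 0, 0.015, 0.002, 0, -0.11, 0, 0.015, 0.003, 0, -0.145, 0, 0.015, 0.003, 0, -0.145, 0, 0.015, 0.003, 0, -0.145, 0, 0.015])

```text
time_s: 19.35
tool_pos: [0.4517, 0.113, 0.1956]
tool_rot: [3.14, -0.02, 1.573]
ft_force: [-0.7, 0.3, -0.3]
opening: 0.0175
gripper_force: 43.1
```

```bash
python3 -c "
from h import *
go(.6357,-.1181,.194)"
```

```text
delta [-0.2314  0.1836 -0.0028] turn 0.002
```

Call:
move_tool(steps=[-0.035, 0.028, 0, 0, 0.015, -0.07, 0.056, 0, 0, 0.015, -0.105, 0.084, 0, 0, 0.015, -0.14, 0.112, 0, 0, 0.015, -0.175, 0.14, 0, 0, 0.015, -0.21, 0.168, 0, 0, 0.015, -0.2315, 0.184, 0, 0, 0.015, -0.2315, 0.184, 0, 0, 0.015])

```text
time_s: 20.15
tool_pos: [0.6362, -0.1211, 0.1866]
tool_rot: [-3.137, -0.02, 1.569]
ft_force: [0.6, 0.2, -0.3]
opening: 0.0175
gripper_force: 43.1
```

Call:
move_tool(steps=[0, 0, 0, 0, 0.015])

```text
time_s: 20.25
tool_pos: [0.6348, -0.1185, 0.1878]
tool_rot: [-3.137, -0.021, 1.571]
ft_force: [-0.2, -0.1, -0.3]
opening: 0.018
gripper_force: 43.1
```

```bash
python3 -c "
from h import *
go(.6357,-.1181,.115)"
```

```text
delta [-0.0011  0.0012  0.0728] turn 0.0
```

Call:
move_tool(steps=[0, 0, 0.03, 0, 0.015, 0, 0, 0.05, 0, 0.015, -0.001, 0, 0.068, 0, 0.015, -0.001, 0, 0.072, 0, 0.015, -0.001, 0, 0.072, 0, 0.015])

```text
time_s: 20.75
tool_pos: [0.6344, -0.1169, 0.1176]
tool_rot: [-3.139, -0.02, 1.573]
ft_force: [0.0, -0.4, -0.5]
opening: 0.0177
gripper_force: 43.1
```

Call:
move_tool(steps=[0, 0, 0.003, 0, 0.015, 0, 0, 0.006, 0, 0.015, 0, 0, 0.008, 0, 0.015, 0, 0, 0.008, 0, 0.015])

```text
time_s: 21.15
tool_pos: [0.6356, -0.1178, 0.1101]
tool_rot: [-3.141, -0.02, 1.572]
ft_force: [-0.6, 0.0, 0.1]
opening: 0.0174
gripper_force: 43.0
```

Call:
move_tool(steps=[0, 0, 0.002, 0, 0.015, 0, 0, 0.003, 0, 0.015, 0, 0, 0.003, 0, 0.015, 0, 0, 0.003, 0, 0.015])

```text
time_s: 21.55
tool_pos: [0.6362, -0.1181, 0.1092]
tool_rot: [3.14, -0.019, 1.572]
ft_force: [-2.9, -0.4, 9.0]
opening: 0.0176
gripper_force: 44.2
```

Call:
move_tool(steps=[0, 0, 0, 0, 0.03, 0, 0, 0, 0, 0.03, 0, 0, 0, 0, 0.03, 0.001, 0, -0.04, 0, 0.03, 0.002, 0, -0.085, 0, 0.03, -0.03, -0.024, -0.1, 0, 0.04, -0.07, -0.048, -0.1, 0, 0.06, -0.11, -0.07, -0.1, 0, 0.06])

```text
time_s: 22.35
tool_pos: [0.5654, -0.2306, 0.2058]
tool_rot: [3.141, -0.019, 1.574]
ft_force: [-0.2, -0.6, 0.3]
opening: 0.0601
gripper_force: 0.0
```

Call:
move_tool(steps=[-0.04, -0.027, 0, 0, 0.06, -0.08, -0.054, 0, 0, 0.06, -0.12, -0.08, 0, 0, 0.06, -0.15, -0.105, 0, 0, 0.06, -0.15, -0.105, 0, 0, 0.06, -0.15, -0.105, 0, 0, 0.06])

```text
time_s: 22.95
tool_pos: [0.4605, -0.3805, 0.2019]
tool_rot: [-3.141, -0.02, 1.57]
ft_force: [0.6, 0.1, -0.3]
opening: 0.0602
gripper_force: 0.0
```

```bash
python3 - <<'E'
from h import *
f=viewer.grab_frame("top");s=viewer.grab_frame("scene");cv2.imwrite("pics/t8.png",f)
cv2.imwrite("pics/g8.png",np.hstack([cv2.resize(f[145:265,315:465],None,fx=3,fy=3,interpolation=2),cv2.resize(s[120:240,300:400],None,fx=3,fy=3,interpolation=2)]))
o=telemetry.get_obs();print(o['joint_pos'])
E
```

```text
[-0.6948019   0.27759929  0.04257978  1.34926604  0.01488099  0.87370154]
```

View pics/g8.png

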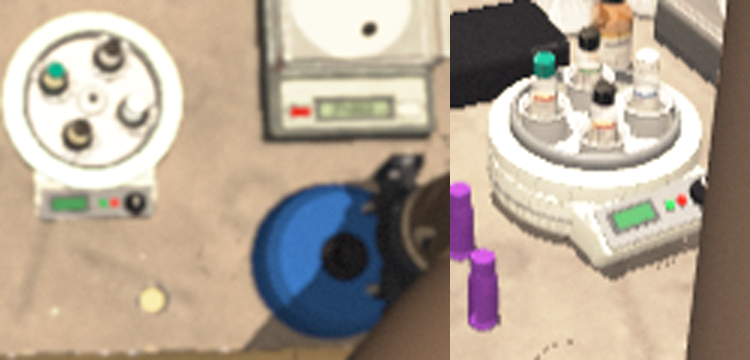

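All four vials are standing properly. Before lifting the lid I'll refine the machine's axis from the far arcs in both views.

```bash
python3 - <<'E'
from h import *
from scipy.optimize import least_squares
for n,fn,box in(("top","pics/t8.png",(305,135,395,225)),("top","pics/top0.png",(305,135,395,225)),("scene","pics/scene0.png",(300,130,400,215))):
    x0,y0,x1,y1=box; k=4
    f=cv2.resize(cv2.imread(fn)[y0:y1,x0:x1],None,fx=k,fy=k,interpolation=cv2.INTER_LINEAR)
    lab=cv2.cvtColor(f,cv2.COLOR_BGR2LAB).astype(int); L=f.min(2).astype(np.uint8)
    c0=np.array([.6185,-.155]); cam=viewer.camera_info(n); P=np.array(cam['position']); Rm=R.from_euler('xyz',cam['rotation'])
    def proj(p):
        q=Rm.inv().apply(p-P); return cam['cx']+cam['fx']*q[0]/-q[2], cam['cy']+cam['fy']*q[1]/q[2]
    for nm,z,r0,r1,sgn in(("outer",.062,.074,.094,-1),):
        pts=[]
        away=np.arctan2(*(c0-P[:2])[::-1])
        for a in away+np.linspace(-1.3,1.3,60):
            rr=np.arange(r0,r1,.0005); prof=[]
            for r in rr:
                u,v=proj(np.array([c0[0]+r*np.cos(a),c0[1]+r*np.sin(a),z])); 
                i,j=int(round((v-y0+.5)*k-.5)),int(round((u-x0+.5)*k-.5)); prof.append(int(L[i,j]) if 0<=i<L.shape[0] and 0<=j<L.shape[1] else 0)
            g=np.gradient(cv2.GaussianBlur(np.array(prof,np.float32)[:,None],(1,5),1).ravel())
            b=np.argmin(g); 
            if g[b]<-3 and 1<b<len(rr)-2: pts.append([c0[0]+rr[b]*np.cos(a),c0[1]+rr[b]*np.sin(a)])
        pts=np.array(pts)
        for fix in(True,False):
            s=least_squares(lambda q:np.hypot(*(pts-q[:2]).T)-(.084 if fix else q[2]),[*c0,.084],loss='soft_l1',f_scale=.001)
            print(n,fn,nm,len(pts),"fixR" if fix else "free",s.x.round(4),np.abs(s.fun).mean().round(4))
f=cv2.imread("pics/top0.png")
for t in(60,80,100):
    for c,m in blobs((f.max(2)<t)[212:250,410:448],40): print("knob",t,c+[410,212],m,cast("top",*(c+[410,212]),.1).round(4))
m=((lambda h:(h[...,0]>95)&(h[...,0]<122)&(h[...,1]>110))(cv2.cvtColor(f,cv2.COLOR_BGR2HSV)))[200:262,390:462].astype(np.uint8)
k,_=cv2.findContours(m,0,1);k=max(k,key=cv2.contourArea);(u,v),r=cv2.minEnclosingCircle(k);e=cv2.fitEllipse(k);print("lid",u+390,v+200,r,e,[cast("top",e[0][0]+390,e[0][1]+200,z).round(4) for z in(0,.03)])
E
```

```text
top pics/t8.png outer 60 fixR [ 0.6181 -0.1546  0.084 ] 0.0008
top pics/t8.png outer 60 free [ 0.6161 -0.1538  0.0857] 0.0007
top pics/top0.png outer 60 fixR [ 0.6181 -0.1544  0.084 ] 0.0007
top pics/top0.png outer 60 free [ 0.616  -0.1536  0.0858] 0.0006
scene pics/scene0.png outer 53 fixR [ 0.6208 -0.1558  0.084 ] 0.0025
scene pics/scene0.png outer 53 free [ 0.6224 -0.157   0.0827] 0.0024
knob 60 [429.46 230.03] 137 [ 0.4606 -0.3755  0.1   ]
knob 80 [429.39 229.91] 168 [ 0.461  -0.3754  0.1   ]
knob 100 [429.32 230.05] 188 [ 0.4606 -0.3751  0.1   ]
lid 425.647029876709 231.35014152526855 26.361080169677734 ((35.505645751953125, 31.4678955078125), (49.13446044921875, 51.97602844238281), 84.64118194580078) [array([ 0.4635, -0.3883,  0.    ]), array([ 0.4616, -0.3812,  0.03  ])]
```

```bash
python3 -c "
from h import *
go(.4608,-.3755,.094)"
```

```text
delta [ 0.0016 -0.0006  0.1081] turn 0.002
```

Call:
move_tool(steps=[0.004, 0, 0.04, 0, 0.06, 0.003, 0, 0.08, 0, 0.06, 0.003, 0, 0.1, 0, 0.06, 0.003, 0, 0.107, 0, 0.06, 0.003, 0, 0.107, 0, 0.06, 0.003, 0, 0.107, 0, 0.06])

```text
time_s: 23.65
tool_pos: [0.462, -0.3748, 0.0966]
tool_rot: [3.141, -0.018, 1.573]
ft_force: [-0.1, -0.5, -0.1]
opening: 0.0601
gripper_force: 0.0
```

```bash
python3 -c "
from h import *
go(.4608,-.3755,.094)"
```

```text
delta [-0.0008 -0.0012  0.0026] turn 0.003
```

Call:
move_tool(steps=[-0.001, -0.001, 0.001, 0, 0.06, -0.001, -0.001, 0.001, 0, 0.02, -0.001, -0.001, 0.001, 0, 0.02, -0.001, -0.001, 0.001, 0, 0.02, -0.001, -0.001, 0.001, 0, 0.02, -0.001, -0.001, 0.001, 0, 0.02], squeeze=60)

```text
time_s: 24.25
tool_pos: [0.4605, -0.3763, 0.0954]
tool_rot: [3.14, -0.018, 1.572]
ft_force: [0.3, 1.4, 6.2]
opening: 0.027
gripper_force: 59.0
```

Call:
move_tool(steps=[0, 0, 0, 0, 0.02, 0, 0, 0, 0, 0.02])

```text
time_s: 24.45
tool_pos: [0.4606, -0.3763, 0.0955]
tool_rot: [3.14, -0.018, 1.572]
ft_force: [1.2, 0.9, 6.2]
opening: 0.0264
gripper_force: 59.0
```

Call:
move_tool(steps=[0, 0, -0.01, 0, 0.02, 0.001, 0, -0.04, 0, 0.02, 0.002, 0, -0.08, 0, 0.02, 0.002, 0, -0.12, 0, 0.02, 0.003, 0, -0.155, 0, 0.02, 0.003, 0, -0.155, 0, 0.02, 0.003, 0, -0.155, 0, 0.02])

```text
time_s: 25.15
tool_pos: [0.46, -0.376, 0.2497]
tool_rot: [-3.141, -0.019, 1.572]
ft_force: [-0.5, -0.0, -3.5]
opening: 0.027
gripper_force: 59.5
```

Call:
move_tool(steps=[0.04, 0, 0, 0, 0.02, 0.08, 0, 0, 0, 0.02, 0.12, 0, 0, 0, 0.02, 0.16, 0, 0, 0, 0.02, 0.2, 0, 0, 0, 0.02, 0.22, 0, 0, 0, 0.02, 0.22, 0, 0, 0, 0.02, 0.22, 0, 0, 0, 0.02])

```text
time_s: 25.95
tool_pos: [0.459, -0.1555, 0.2521]
tool_rot: [-3.138, -0.02, 1.573]
ft_force: [0.6, 0.2, -2.6]
opening: 0.0271
gripper_force: 59.6
```

Call:
move_tool(steps=[0, 0.04, 0, 0, 0.02, 0, 0.08, 0, 0, 0.02, 0, 0.12, 0, 0, 0.02, 0, 0.15, 0, 0, 0.02, 0, 0.158, 0, 0, 0.02, 0, 0.158, 0, 0, 0.02, 0, 0.158, 0, 0, 0.02, 0, 0.158, 0, 0, 0.02])

```text
time_s: 26.75
tool_pos: [0.6166, -0.1562, 0.2537]
tool_rot: [-3.14, -0.02, 1.571]
ft_force: [0.2, -0.4, -1.8]
opening: 0.0267
gripper_force: 60.1
```

```bash
python3 - <<'E'
from h import *
go(.6185,-.1555,.17)
s=viewer.grab_frame("scene");cv2.imwrite("pics/s9.png",s)
f=viewer.grab_frame("top");cv2.imwrite("pics/t9.png",f)
cv2.imwrite("pics/g9.png",np.hstack([cv2.resize(f[125:245,285:405],None,fx=3,fy=3,interpolation=2),cv2.resize(s[90:210,290:420],None,fx=3,fy=3,interpolation=2)]))
E
```

```text
delta [-0.0009  0.002   0.0837] turn 0.0
```

View pics/g9.png

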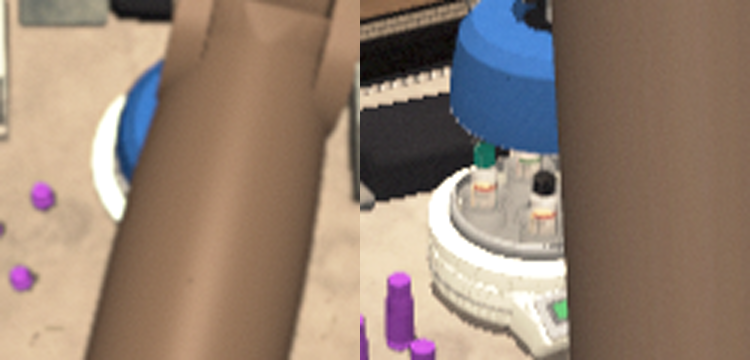

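The lid hangs level above the vials. Lowering in stages.

Call:
move_tool(steps=[0, 0.002, 0.02, 0, 0.02, -0.001, 0.002, 0.04, 0, 0.02, -0.001, 0.002, 0.06, 0, 0.02, -0.001, 0.002, 0.074, 0, 0.02, -0.001, 0.002, 0.074, 0, 0.02, -0.001, 0.002, 0.074, 0, 0.02])

```text
time_s: 27.45
tool_pos: [0.6195, -0.1552, 0.1801]
tool_rot: [-3.141, -0.019, 1.572]
ft_force: [-0.4, 0.0, -1.9]
opening: 0.0266
gripper_force: 60.1
```

```bash
python3 -c "
from h import *
go(.6185,-.1557,.17)"
```

```text
delta [-0.0007 -0.001   0.0101] turn 0.001
```

Call:
move_tool(steps=[-0.0005, -0.001, 0.004, 0, 0.02, -0.0005, -0.001, 0.008, 0, 0.02, -0.0005, -0.001, 0.01, 0, 0.02, -0.0005, -0.001, 0.01, 0, 0.02])

```text
time_s: 27.85
tool_pos: [0.6189, -0.1559, 0.1699]
tool_rot: [3.141, -0.019, 1.572]
ft_force: [0.1, -1.6, -0.6]
opening: 0.0265
gripper_force: 60.4
```

Call:
move_tool(steps=[0, 0, 0.003, 0, 0.02, 0, 0, 0.005, 0, 0.02, 0, 0, 0.005, 0, 0.02])

```text
time_s: 28.15
tool_pos: [0.6198, -0.158, 0.1677]
tool_rot: [3.137, -0.014, 1.571]
ft_force: [-1.4, -7.9, 12.3]
opening: 0.0269
gripper_force: 61.6
```

The contact pushes toward −y, so I'll back up and shift 3 mm to −y.

Call:
move_tool(steps=[0, 0, -0.004, 0, 0.02, -0.003, 0, -0.004, 0, 0.02, -0.003, 0, -0.004, 0, 0.02])

```text
time_s: 28.45
tool_pos: [0.6188, -0.1587, 0.1684]
tool_rot: [-3.141, -0.02, 1.572]
ft_force: [-0.2, -1.7, 3.2]
opening: 0.0269
gripper_force: 60.6
```

Call:
move_tool(steps=[0, 0, 0.003, 0, 0.02, 0, 0, 0.005, 0, 0.02, 0, 0, 0.005, 0, 0.02, 0, 0, 0.005, 0, 0.02])

```text
time_s: 28.85
tool_pos: [0.62, -0.1603, 0.166]
tool_rot: [3.138, -0.015, 1.572]
ft_force: [1.1, -7.3, 11.9]
opening: 0.0269
gripper_force: 61.6
```

Call:
move_tool(steps=[0, 0, -0.01, 0, 0.02, 0, 0, -0.01, 0, 0.02, 0, 0, -0.01, 0, 0.02])

```text
time_s: 29.15
tool_pos: [0.6184, -0.1582, 0.1726]
tool_rot: [-3.139, -0.02, 1.573]
ft_force: [-0.1, 0.1, -3.3]
opening: 0.0271
gripper_force: 60.2
```

```bash
python3 - <<'E'
from h import *
s=viewer.grab_frame("scene");f=viewer.grab_frame("top")
cv2.imwrite("pics/t10.png",f);cv2.imwrite("pics/s10.png",s)
cv2.imwrite("pics/g10.png",np.hstack([cv2.resize(f[135:215,310:380],None,fx=5,fy=5,interpolation=2),cv2.resize(s[120:200,300:380],None,fx=5,fy=5,interpolation=2)]))
E
```

```text
(no output)
```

View pics/g10.png

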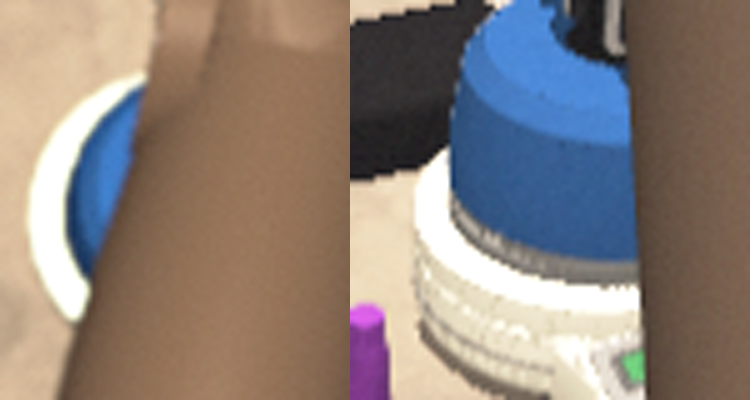

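The lid's left margin to the shoulder edge in the top view (shoulder at 28, lid at 66 in ×5 pixels) looks wider than the 8 mm it should be, so the lid sits too far to −y. I'll quantify it from the edges.

```bash
cat > fit.py <<'E'
from h import *
from scipy.optimize import least_squares
def lid(n,f,z,box,c0):
    x0,y0,x1,y1=box; h=cv2.cvtColor(f,cv2.COLOR_BGR2HSV); m=((h[...,0]>95)&(h[...,0]<122)&(h[...,1]>110)).astype(np.uint8)
    P=np.array(viewer.camera_info(n)['position'])[:2]; pts=[]
    w=np.zeros_like(m); w[y0:y1,x0:x1]=m[y0:y1,x0:x1]
    k=max(cv2.findContours(w,0,1)[0],key=cv2.contourArea)[:,0]
    for u,v in k:
        if n=="top" and any(f[v,max(u-3,0)].astype(int)>np.array([110,110,110])): pts.append(cast(n,u-.5,v,z)[:2])   # left boundary
        if n=="scene" and v>150 and f[min(v+3,399),u].min()>70 and f[v+3,u].max()-int(f[v+3,u].min())<60: pts.append(cast(n,u,v+.5,z)[:2])
    pts=np.array(pts)
    for fix in(1,0):
        s=least_squares(lambda q:np.hypot(*(pts-q[:2]).T)-(.076 if fix else q[2]),[*c0,.076],loss='soft_l1',f_scale=.001)
        print(n,len(pts),"fix" if fix else "free",s.x.round(4),np.abs(s.fun).mean().round(4))
    return pts
E
python3 - <<'E'
from fit import *
p=lid("top",cv2.imread("pics/t10.png"),.077,(310,140,337,200),[.618,-.155]);print(p[::3].round(3).tolist())
p=lid("scene",cv2.imread("pics/s10.png"),.077,(310,120,425,185),[.618,-.155]);print(p[::4].round(3).tolist())
lid("top",cv2.imread("pics/top0.png"),.0,(395,200,427,260),[.46,-.377])
lid("top",cv2.imread("pics/t8.png"),.0,(395,200,427,245),[.46,-.377])
# dome outline row profile
f=cv2.imread("pics/t10.png"); print(f[165,310:340].tolist())
E
```

```text
top 67 fix [ 0.615 -0.169  0.076] 0.0076
top 67 free [ 0.615  -0.1691  0.0761] 0.0076
[[0.683, -0.128], [0.678, -0.119], [0.669, -0.11], [0.661, -0.104], [0.652, -0.101], [0.644, -0.098], [0.635, -0.095], [0.627, -0.092], [0.618, -0.092], [0.61, -0.092], [0.601, -0.094], [0.593, -0.097], [0.584, -0.099], [0.604, -0.108], [0.612, -0.111], [0.621, -0.114], [0.629, -0.118], [0.638, -0.121], [0.646, -0.124], [0.655, -0.124], [0.663, -0.124], [0.672, -0.127], [0.68, -0.128]]
scene 42 fix [ 0.6232 -0.1672  0.076 ] 0.0011
scene 42 free [ 0.6236 -0.1679  0.0767] 0.001
[[0.649, -0.097], [0.632, -0.092], [0.614, -0.09], [0.603, -0.094], [0.591, -0.098], [0.584, -0.104], [0.576, -0.11], [0.568, -0.116], [0.561, -0.122], [0.557, -0.13], [0.557, -0.138]]
top 105 fix [ 0.4619 -0.3884  0.076 ] 0.0196
top 105 free [ 0.4649 -0.3566  0.0506] 0.0111
top 77 fix [ 0.4541 -0.3877  0.076 ] 0.0173
top 77 free [ 0.4759 -0.3535  0.0452] 0.0088
[[161, 196, 224], [162, 195, 223], [163, 194, 223], [159, 192, 222], [157, 189, 219], [157, 188, 218], [157, 188, 219], [160, 194, 222], [198, 231, 241], [246, 255, 255], [255, 255, 255], [255, 255, 255], [255, 255, 255], [255, 255, 255], [255, 255, 255], [200, 231, 220], [132, 106, 87], [143, 85, 40], [155, 94, 45], [163, 104, 50], [185, 117, 61], [199, 125, 63], [203, 126, 63], [202, 129, 66], [197, 124, 64], [164, 104, 65], [105, 79, 77], [57, 67, 87], [57, 75, 98], [65, 84, 107]]
```

```bash
python3 - <<'E'
from fit import *
f=cv2.imread("pics/top0.png"); print("left edge row231",f[231,394:405].tolist(), cast("top",399.5,231,0).round(4))
print("right edge", f[231,448:458].tolist(), [cast("top",453,231,z).round(4) for z in(0,.03,.06)])
print("near/far", f[200:212,426].tolist(), f[252:262,426].tolist())
p=lid("scene",cv2.imread("pics/s9.png"),.158,(310,85,425,150),[.618,-.155]);
f=cv2.imread("pics/s9.png")
h=cv2.cvtColor(f,cv2.COLOR_BGR2HSV); m=((h[...,0]>95)&(h[...,0]<122)&(h[...,1]>110))
for u in range(320,360,3):
    r=np.where(m[80:160,u])[0]
    if len(r): print(u,r.max()+80,cast("scene",u,r.max()+80.5,.158).round(4))
E
```

```text
left edge row231 [[156, 191, 220], [148, 184, 211], [139, 173, 197], [134, 161, 183], [109, 113, 125], [87, 61, 52], [87, 48, 22], [90, 57, 25], [92, 58, 30], [114, 71, 38], [142, 90, 46]] [ 0.4668 -0.3123  0.    ]
right edge [[191, 119, 61], [193, 120, 62], [182, 113, 57], [156, 96, 51], [140, 100, 79], [141, 136, 141], [143, 166, 189], [145, 177, 203], [147, 179, 206], [150, 181, 208]] [array([ 0.4629, -0.4689,  0.    ]), array([ 0.4609, -0.4601,  0.03  ]), array([ 0.459 , -0.4513,  0.06  ])]
near/far [[150, 180, 209], [149, 182, 210], [151, 181, 209], [148, 179, 208], [144, 172, 200], [131, 147, 166], [127, 107, 105], [132, 85, 54], [145, 90, 40], [169, 105, 51], [187, 117, 58], [188, 116, 57]] [[160, 102, 51], [150, 95, 49], [142, 90, 46], [122, 74, 35], [102, 64, 38], [103, 91, 94], [123, 139, 160], [134, 164, 192], [117, 148, 175], [86, 119, 146]]Traceback (most recent call last):
  File "<stdin>", line 5, in <module>
  File "fit.py", line 13, in lid
    s=least_squares(lambda q:np.hypot(*(pts-q[:2]).T)-(.076 if fix else q[2]),[*c0,.076],loss='soft_l1',f_scale=.001)
    return func(*args, **kwargs)
    vector_fun = VectorFunction(
        fun_wrapped,
    ...<6 lines>...
        workers=workers
    )
    self._update_fun()
    ~~~~~~~~~~~~~~~~^^
    self.f = self.fun_wrapped(xp_copy(self.x))
             ~~~~~~~~~~~~~~~~^^^^^^^^^^^^^^^^^
    return np.atleast_1d(self.fun(x))
                         ~~~~~~~~^^^
    return self.f(x, *self.args, **self.kwargs)
           ~~~~~~^^^^^^^^^^^^^^^^^^^^^^^^^^^^^^
  File "fit.py", line 13, in <lambda>
    s=least_squares(lambda q:np.hypot(*(pts-q[:2]).T)-(.076 if fix else q[2]),[*c0,.076],loss='soft_l1',f_scale=.001)
                                        ~~~^~~~~~
ValueError: operands could not be broadcast together with shapes (0,) (2,)
```

The collar biased my knob measurement: the lid's centre is about 10 mm to −y of the TCP. Both views give a needed shift of about +12 mm in y.

Call:
move_tool(steps=[0.004, 0, -0.008, 0, 0.02, 0.008, 0, -0.008, 0, 0.02, 0.012, 0, -0.008, 0, 0.02, 0.012, 0, -0.008, 0, 0.02, 0.012, 0, -0.008, 0, 0.02])

```text
time_s: 29.75
tool_pos: [0.6185, -0.1465, 0.1815]
tool_rot: [-3.141, -0.02, 1.573]
ft_force: [0.0, -0.5, -2.5]
opening: 0.0272
gripper_force: 60.2
```

```bash
python3 - <<'E'
from fit import *
o=telemetry.get_obs();print(o['tool_pos'],o['tool_rot'])
s=viewer.grab_frame("scene");f=viewer.grab_frame("top");z=o['tool_pos'][2]-.0955
lid("scene",s,z,(310,110,425,185),[.618,-.155])
h=cv2.cvtColor(f,cv2.COLOR_BGR2HSV); m=((h[...,0]>95)&(h[...,0]<122)&(h[...,1]>110))
P=[]
for v in range(158,185,2):
    u=np.where(m[v,310:340])[0]
    if len(u): P.append(cast("top",u.min()+309.0,v,z)[:2])
P=np.array(P);print(P.round(4).tolist())
print(least_squares(lambda q:np.hypot(*(P-q).T)-.076,[.618,-.155]).x)
E
```

```text
[ 0.61854079 -0.14648794  0.18151727] [-3.14056106 -0.01956203  1.5726767 ]
scene 47 fix [ 0.6231 -0.1559  0.076 ] 0.0011
scene 47 free [ 0.6222 -0.1541  0.0742] 0.0011
[[0.6705, -0.0974], [0.6649, -0.0944], [0.6593, -0.0887], [0.6536, -0.0885], [0.648, -0.0856], [0.6424, -0.0826], [0.6367, -0.0825], [0.6311, -0.0795], [0.6254, -0.0794], [0.6198, -0.0792], [0.6141, -0.0791], [0.6085, -0.0789], [0.6028, -0.0815], [0.5972, -0.0814]]
[ 0.61929498 -0.1550193 ]
```

Call:
move_tool(steps=[0, -0.001, 0.006, 0, 0.02, 0, -0.001, 0.011, 0, 0.02, 0, -0.001, 0.014, 0, 0.02, 0, -0.001, 0.014, 0, 0.02])

```text
time_s: 30.25
tool_pos: [0.6171, -0.1465, 0.1666]
tool_rot: [-3.139, -0.02, 1.572]
ft_force: [-1.5, -0.5, -2.5]
opening: 0.0267
gripper_force: 60.2
```

Call:
move_tool(steps=[0, 0, 0.003, 0, 0.02, 0, 0, 0.005, 0, 0.02, 0, 0, 0.005, 0, 0.02, 0, 0, 0.005, 0, 0.02])

```text
time_s: 30.65
tool_pos: [0.6176, -0.1463, 0.1626]
tool_rot: [-3.141, -0.02, 1.572]
ft_force: [-0.5, -0.2, -2.1]
opening: 0.0267
gripper_force: 60.2
```

No contact, so it is going over the upstand. Continuing down.

Call:
move_tool(steps=[0, 0, 0.002, 0, 0.02, 0, 0, 0.004, 0, 0.02, 0, 0, 0.004, 0, 0.02, 0, 0, 0.004, 0, 0.02])

```text
time_s: 31.05
tool_pos: [0.6176, -0.1464, 0.1585]
tool_rot: [-3.141, -0.019, 1.572]
ft_force: [0.1, 0.2, -2.9]
opening: 0.0269
gripper_force: 60.2
```

Call:
move_tool(steps=[0, 0, 0.001, 0, 0.02, 0, 0, 0.002, 0, 0.02, 0, 0, 0.002, 0, 0.02, 0, 0, 0.002, 0, 0.02])

```text
time_s: 31.45
tool_pos: [0.6175, -0.1457, 0.1576]
tool_rot: [3.142, -0.02, 1.573]
ft_force: [-3.4, 3.2, 5.6]
opening: 0.0267
gripper_force: 60.9
```

Contact at the seated height (nominal 0.1575). Releasing, clearing and checking numerically.

Call:
move_tool(steps=[0, 0, 0, 0, 0.06, 0, 0, 0, 0, 0.06, 0, 0, 0, 0, 0.06, 0.001, 0, -0.03, 0, 0.06, 0.002, 0, -0.08, 0, 0.06, 0.002, -0.03, -0.1, 0, 0.06, 0.002, -0.07, -0.1, 0, 0.06, 0.002, -0.11, -0.1, 0, 0.06])

```text
time_s: 32.25
tool_pos: [0.5073, -0.1466, 0.2573]
tool_rot: [3.141, -0.019, 1.573]
ft_force: [0.6, -0.1, 0.1]
opening: 0.06
gripper_force: 0.0
```

Call:
move_tool(steps=[-0.04, -0.02, 0, 0, 0.06, -0.08, -0.04, 0, 0, 0.06, -0.12, -0.06, 0, 0, 0.06, -0.16, -0.08, 0, 0, 0.06, -0.2, -0.1, 0, 0, 0.06, -0.24, -0.12, 0, 0, 0.06, -0.24, -0.12, 0, 0, 0.06])

```text
time_s: 32.95
tool_pos: [0.3856, -0.3906, 0.2514]
tool_rot: [-3.14, -0.019, 1.566]
ft_force: [0.4, 1.3, -0.6]
opening: 0.0599
gripper_force: 0.0
```

```bash
python3 - <<'E'
from fit import *
s=viewer.grab_frame("scene");f=viewer.grab_frame("top");cv2.imwrite("pics/sE.png",s);cv2.imwrite("pics/tE.png",f)
lid("scene",s,.062,(310,110,425,185),[.618,-.155])
h=cv2.cvtColor(f,cv2.COLOR_BGR2HSV); m=((h[...,0]>95)&(h[...,0]<122)&(h[...,1]>110))
P=[]
for v in range(158,185,2):
    u=np.where(m[v,310:340])[0]
    if len(u): P.append(cast("top",u.min()+309.0,v,.062)[:2])
P=np.array(P);print(least_squares(lambda q:np.hypot(*(P-q).T)-.076,[.618,-.155]).x)
h=cv2.cvtColor(s,cv2.COLOR_BGR2HSV); m=((h[...,0]>95)&(h[...,0]<122)&(h[...,1]>110))
for u in range(316,390,6):
    r=np.where(m[100:200,u])[0]
    if len(r):
        p=cast("scene",u,r.max()+100.5,.062); print(u,r.min()+100,r.max()+100, np.hypot(*(p[:2]-[.6208,-.1558])).round(4), s[r.max()+102,u].tolist())
# bystanders
H=cv2.cvtColor(f,cv2.COLOR_BGR2HSV).astype(int)
for c,n in blobs(((H[...,0]>18)&(H[...,0]<32)&(H[...,1]>70)&(H[...,2]>200))[232:252,355:378]): print("beaker",c+[355,232],n)
print("timer diff",cv2.absdiff(f,cv2.imread("pics/top0.png"))[225:258,200:232].mean())
E
```

```text
scene 71 fix [ 0.6228 -0.1548  0.076 ] 0.0011
scene 71 free [ 0.6205 -0.1534  0.0738] 0.0009
[ 0.61943931 -0.1555295 ]
316 149 163 0.0761 [221, 228, 230]
322 131 171 0.0774 [255, 255, 255]
328 126 174 0.0761 [254, 255, 255]
334 125 176 0.0754 [254, 255, 255]
340 124 177 0.074 [252, 254, 255]
346 140 178 0.0752 [254, 255, 255]
352 140 178 0.0749 [255, 255, 255]
358 124 177 0.0735 [246, 253, 254]
364 126 176 0.0748 [255, 255, 255]
370 129 173 0.073 [247, 253, 254]
376 136 168 0.0726 [246, 253, 254]
beaker [365.53 244.15] 34
timer diff 9.032196969696969
```

```bash
python3 -c "
from station import robot
print(robot.sign_off())"
```

```text
the job is handed in; nothing more can be done
None
```

The job is handed in at about 33 s: both black-capped vials stand in opposite cups, white and green in the other pair, and the lid measures as seated on the shoulder along the arc the camera can see; nothing was knocked over, and the arm stayed clear of the timer and beaker.

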